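# Clip the lids onto the coffee canisters and tighten the bean jar

## Robot

A 7-joint arm with a two-finger parallel gripper is mounted at the origin on the work surface. World frame = base frame: x ahead of the robot, y to its left, z up, the work surface at z = 0. Lengths are in m, angles in rad, forces in N, time in s.
With the tool pointing down it reaches from about 0.4 to 0.85 m from the base axis. Payload 10.4 kg.
Tool frame: the origin (TCP) lies at the very end of the fingers, on their centre line; the grasp point (between the pads) lies 19 mm behind it (grasp_offset is the distance from the TCP to the grasp point, in m); z points along the fingers, y is the line along which they close (so a half turn about z gives the same grasp; the last joint's range is limited). The gripper opens to 85 mm and grips with 20 to 120 N. Pads are 22 mm wide; open, the fingers measure 114 mm over their backs; the gripper's body (76 mm by 85 mm) begins 54 mm behind the grasp point. The pads swing forward as they close: fully open they stand 13 mm farther back than shut.
Start: joints at [1.107, 0.332, -0.065, 1.46, 0.022, 1.35, -0.088], TCP at [0.267, -0.565, 0.231] pointing down, gripper open.
Joint ranges: [-2.6, 2.6], [-0.5, 2.12], [-1.47, 1.34], [0.16, 2.42], [-1.27, 4.41], [0.06, 2.06], [-2.6, 2.6]. Speed limits (rad/s): [2.22, 2.22, 2.79, 2.79, 3.14, 3.14, 3.14].

## Interface

Orientations are given as a unit quaternion [x, y, z, w].
In Python, from workcell import * gives the robot as it stands.
- The arm moves only by the tool jog_arm, never from a script. Its argument "plan" is a list of rows, each a list of 3 entries, a list of its own where there are three numbers: the turn, a rotation vector about the tool's x, y, z in rad, then the shift along the tool's x, y, z in m, then the finger opening in m, from 0 to 0.0854. A call has 1 to 8 rows; each row is the pose to reach, as a shift and turn from the pose commanded when the call began, along the tool's axes at that moment; what a row does not reach only later rows make up. A row lasts 1/12 s, in which the tool goes at most 41.7 mm and 7.16 degrees, less where a joint would pass 70% of its speed; a pose out of reach is approached as far as the arm can. A call with a gripper value outside its range is refused whole. The fingers move at their own pace and stop on an object; "force" is the grip in N (left out, the last holds). Time passes only in rows, so rows that repeat a pose let the fingers close. It gives the time, the measured TCP pose, the force, the opening and the grip force at its end, in the units of the state.
- get_obs(): the state, without advancing time (a new reading comes with each control period).
- camera(name): name is "side" or "top"; returns a dict with "img" (480x640x3 uint8, red, green, blue), "mtx" (3x3 intrinsics, pixels), "k1" (the pictures are not rectified: a ray, as slopes to the right and down, at radius r is drawn at 1 + k1 r^2 times it, then the intrinsics apply), "extrinsics" (4x4, takes a point from camera to world coordinates). Camera axes: x right, y down, z forward; pixel columns grow to the right and rows downward; lengths in m; the calibration is good to about 2 mm. A picture is of the moment at which its call begins. There is no depth.
- hand_in(): hands the job in; it is judged then, once.
The state is a dict: "clock": time; "joint_pos": joint angles; "joint_velocities": joint speeds; "tau": joint torques, N m; "position": TCP position; "ee_rot": TCP orientation; "ft_force": force on the tool from outside, world axes, zero at the start; "torque": the same for the moment, N m; "grip_width": opening from 0.0 (shut) to 1.0 (fully open); "grasp_force": force on a finger pad.
Only numpy, scipy, OpenCV 4.12 (cv2) and the standard library are available. Lean on these libraries where they do the work, as an engineer would, in place of code of your own. Each camera call takes 0.05 s, during which the arm holds its last target. There are 200 camera calls.

## Task

Seal up the coffee shelf: lift every lid that hangs on the rack off its hook and push it straight down onto the canister with the band of the same colour, fully home, until the latches on both sides click over it. Then, last of all, turn the bean jar's cap clockwise until it is tight and its ratchet gives way and it slips on by a good 20 degrees, and leave it so. Keep the canisters upright and leave the saucer, frother and scoop where they are.

Things in the scene. Friction and masses are not known exactly. Their poses are not given: they have to be found in the camera images.
- lid_blue: Blue clip-on lid, 130 g, hanging level on a rack hook at the start (may be absent: its canister then stays open). Origin: centre of the plate's underside; z up, y along the long side. Plate 84 (x) by 112 (y) by 6 mm; rubber plug 66 by 94 mm under it, down to z = -6. Tall handle in the middle, top at z = 84 (see its neck point); all three lids alike.
- neck_blue (a point): Middle of the blue lid's grip neck, 66 mm above the lid's origin, axes as the lid. Neck 14 (x) by 44 (y) mm, 18 mm up and down from here. Below it a shoulder 28 (x) by 52 (y), 10 high, hangs on the hook; then posts at y = +-22, 8 wide, 32 high, with a 36 mm wide window for the hook, open along x. Pinch the neck along x; tips may push on the shoulder.
- can_blue: Loose open glass canister with a blue band, 0.8 kg. Origin: centre of underside; z up, y along the long side. 84 (x) by 112 (y) mm, rim at z = 90, opening 76 by 104. Two sprung latches at its y ends, 30 mm wide, tops at z = 118, barbs reach in to |y| = 51, undersides at z = 98. A lid pushed straight down, y along y, 10 to 15 N, clicks under both; seated, its origin is at z = 90.
- lid_green: Green clip-on lid, 130 g, hanging level on a rack hook at the start (may be absent: its canister then stays open). Origin: centre of the plate's underside; z up, y along the long side. Plate 84 (x) by 112 (y) by 6 mm; rubber plug 66 by 94 mm under it, down to z = -6. Tall handle in the middle, top at z = 84 (see its neck point); all three lids alike.
- neck_green (a point): Middle of the green lid's grip neck, 66 mm above the lid's origin, axes as the lid. Neck 14 (x) by 44 (y) mm, 18 mm up and down from here. Below it a shoulder 28 (x) by 52 (y), 10 high, hangs on the hook; then posts at y = +-22, 8 wide, 32 high, with a 36 mm wide window for the hook, open along x. Pinch the neck along x; tips may push on the shoulder.
- can_green: Loose open glass canister with a green band, 0.8 kg. Origin: centre of underside; z up, y along the long side. 84 (x) by 112 (y) mm, rim at z = 90, opening 76 by 104. Two sprung latches at its y ends, 30 mm wide, tops at z = 118, barbs reach in to |y| = 51, undersides at z = 98. A lid pushed straight down, y along y, 10 to 15 N, clicks under both; seated, its origin is at z = 90.
- lid_orange: Orange clip-on lid, 130 g, hanging level on a rack hook at the start (may be absent: its canister then stays open). Origin: centre of the plate's underside; z up, y along the long side. Plate 84 (x) by 112 (y) by 6 mm; rubber plug 66 by 94 mm under it, down to z = -6. Tall handle in the middle, top at z = 84 (see its neck point); all three lids alike.
- neck_orange (a point): Middle of the orange lid's grip neck, 66 mm above the lid's origin, axes as the lid. Neck 14 (x) by 44 (y) mm, 18 mm up and down from here. Below it a shoulder 28 (x) by 52 (y), 10 high, hangs on the hook; then posts at y = +-22, 8 wide, 32 high, with a 36 mm wide window for the hook, open along x. Pinch the neck along x; tips may push on the shoulder.
- can_orange: Loose open glass canister with a orange band, 0.8 kg. Origin: centre of underside; z up, y along the long side. 84 (x) by 112 (y) mm, rim at z = 90, opening 76 by 104. Two sprung latches at its y ends, 30 mm wide, tops at z = 118, barbs reach in to |y| = 51, undersides at z = 98. A lid pushed straight down, y along y, 10 to 15 N, clicks under both; seated, its origin is at z = 90.
- rack: Fixed rack, three steel hooks at y = -170, 0, 170 mm. Origin on the shelf under the middle lid; z up; hooks point to -x: flat bars 12 wide, 8 thick, top z = 163, the end (x = -25 to -19) turned up 8 mm. Lids hang at x = 0, origin z = 125, axes as the rack. To free one lift it 10 to 22 mm, then draw it 70 mm or more to -x before raising it (its plate must clear the hook). Beam behind at x = 77 to 93, no higher.
- cap_grip (a point): Middle of the white grip bar of the bean jar's click-stop cap: z up, x along the bar. Bar 64 (x) by 14 (y) mm, from 18 mm below this point to 12 above, on a black disc 80 mm across. Tightens clockwise seen from above. The amber jar, 100 mm across, 161 mm high with cap and bar, is fixed to the shelf.
- collar (a joint): Screw thread of the jar's cap, rad: steel collar under the disc, with a red mark; grows clockwise, stops fully tight at 3.0 (friction 0.05 N m; starts at 0 to 0.9). The bar turns with it.
- cap (a joint): Slip of the cap's torque limiter, rad, 0 at the start: once the collar is tight the cap gives way at 0.2 N m and turns on over the still collar; this counts that angle. Turned back it returns towards 0.
- saucer: Bystander: white ceramic saucer, 130 mm across, 18 mm high; origin centre of underside.
- frother: Bystander: steel milk frother, 80 mm across, 142 mm high, black handle to its +y; origin centre of underside.
- scoop: Bystander: grey plastic scoop, bowl 50 by 45 by 30 mm, 80 mm handle to its -x; origin centre of the bowl's underside.
Things that resemble listed ones, but are neither listed nor needed, are in the scene too. Of the things that look like the lid_orange, the smaller one is meant. What is shaped like the can_blue but yellow is not meant.

How it is judged:
On the way, in this order (a step that is already met when the one before it is completed fails the run):
1. every lid present is clicked down on the canister of its colour (z of lid_blue in the frame of can_blue between 0.086 and 0.0935 m and horizontal distance between lid_blue and can_blue below 0.008 m and angle between the y axis of lid_blue and the y axis of can_blue, either way round below 0.1 rad and angle between each of lid_blue, lid_green, lid_orange's own z axis and vertical below 0.035 rad and z of lid_green in the frame of can_green between 0.086 and 0.0935 m and horizontal distance between lid_green and can_green below 0.008 m and angle between the y axis of lid_green and the y axis of can_green, either way round below 0.1 rad and z of lid_orange in the frame of can_orange between 0.086 and 0.0935 m and horizontal distance between lid_orange and can_orange below 0.008 m and angle between the y axis of lid_orange and the y axis of can_orange, either way round below 0.1 rad), for 0.2 s.
2. then the bean jar's cap is tight and has slipped (value of joint collar above 2.9 rad and value of joint cap above 0.15 rad), for 0.2 s.
At the end, for the whole second after the job is handed in: Every lid present lies on the canister of its colour: origin 86 to 93.5 mm above the canister's underside (below both barbs), within 8 mm sideways and 0.1 rad, level within 0.035 rad, at rest; canisters upright within 0.05 rad; collar beyond 2.9 rad and the cap slipped more than 0.15 rad (all of step 1 and all of step 2 and angle between each of can_blue, can_green, can_orange's own z axis and vertical below 0.05 rad and linear speed of each of lid_blue, lid_green, lid_orange below 0.02 m/s); the robot touches nothing.
It fails at once if the saucer is pushed more than 40 mm from its place (distance of saucer from where it was at the start of the episode above 0.04 m).
It fails at once if the frother is pushed more than 40 mm from its place (distance of frother from where it was at the start of the episode above 0.04 m).
It fails at once if the scoop is pushed more than 40 mm from its place (distance of scoop from where it was at the start of the episode above 0.04 m).
It fails at once if a canister is tipped over (angle between any of can_blue, can_green, can_orange's own z axis and vertical above 0.6 rad).
Of lid_blue, lid_green, lid_orange only 2 to 3 are there at a start; the rules pass over those that are not, and their reading is None.
At some moment in a run one of can_blue, can_green, can_orange may be knocked a few centimetres aside while the robot is not near it.
Once in a run the grip may slacken for a moment while it holds something.
It also fails if it takes over 210 s, if anything falls off the work surface, if the arm or the gripper's body presses on something with over 40 N, if the wrist force passes 120 N, or if a joint passes its speed limit or range.

## Working session

There is one attempt and no reset: what is moved stays moved. The work goes in short steps, Python scripts to look and compute and a tool call to move; the robot and the scene stay as the last step left them, time stands still between calls to the robot, and variables do not carry over. Pictures are saved under pics/ and viewed, at most 14 in all, crops included, and the job is handed in when it is done.

Besides the shell and the picture viewer there is one more tool, called after "Call:" by a JSON object that holds its "fn" and its "kwargs", one argument or row to a line. jog_arm: Moves the arm, as the interface text tells. Its arguments: {"type":"object","properties":{"plan":{"type":"array"},"force":{"type":"number"}},"required":["plan"]}

```bash
mkdir -p pics
python3 - <<'E'
from workcell import *
import cv2, numpy as np
o=get_obs(); print(o)
for n in("side","top"):
    c=camera(n); cv2.imwrite(f"pics/{n}0.png",c["img"][:,:,::-1]); print(n,c["mtx"],c["k1"],c["extrinsics"])
    np.savez(f"{n}.npz",mtx=c["mtx"],k1=c["k1"],ext=c["extrinsics"])
E
```

```text
{'clock': 0.0, 'joint_pos': array([ 1.10736942,  0.33287661, -0.06470573,  1.46097476,  0.02158782,
        1.34986495, -0.08848629]), 'joint_velocities': array([ 0.00053832, -0.00096909,  0.00039962, -0.00053527,  0.00016514,
       -0.00106934,  0.0001465 ]), 'tau': array([-2.68947595e-03, -6.25455809e+01,  4.74315241e-02, -3.91606414e+01,
        1.59087055e-02,  1.00617937e-02, -1.62662045e-04]), 'position': array([ 0.26651959, -0.56490517,  0.230497  ]), 'ee_rot': array([ 9.75802719e-01,  2.18651647e-01, -1.81636329e-04, -6.90866078e-04]), 'ft_force': array([-0.08783194, -0.11333674,  0.45925427]), 'torque': array([ 0.03715695, -0.02257842, -0.06445495]), 'grasp_force': 0.0, 'grip_width': 0.9997506000946522}
side [[607.52724351   0.         316.35380565]
 [  0.         607.52724351 245.22823588]
 [  0.           0.           1.        ]] 0.008318236629667004 [[-0.86280313 -0.35995393  0.35497033 -0.17806301]
 [-0.50550666  0.60621894 -0.613972    1.06311849]
 [ 0.00581189 -0.70917683 -0.7050067   1.41868181]
 [ 0.          0.          0.          1.        ]]
top [[497.43501204   0.         317.63324127]
 [  0.         497.43501204 240.14418658]
 [  0.           0.           1.        ]] -0.016753302878523765 [[-0.00895305 -0.98446627  0.17534541  0.22184314]
 [-0.9999138   0.01049805  0.00788557 -0.03530209]
 [-0.00960386 -0.1752597  -0.9844754   1.47369174]
 [ 0.          0.          0.          1.        ]]
```

View pics/top0.png

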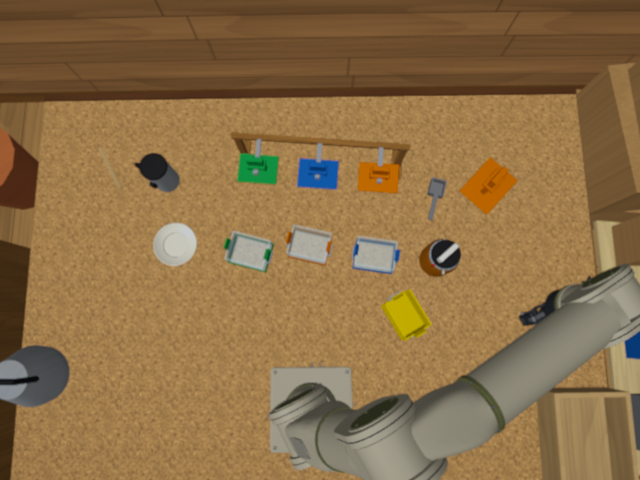

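View pics/side0.png

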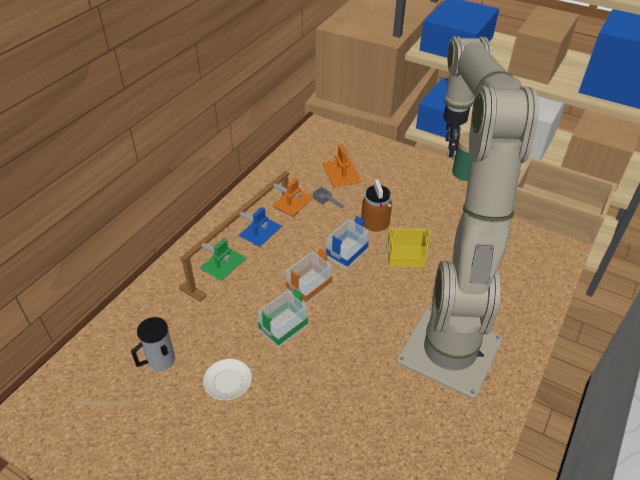

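Three lids are hanging: green at top (258,170), blue at (318,174) and orange at (380,178). A second orange lid lies on the shelf at (488,186). The canisters are at green (249,252), orange (309,245) and blue (376,256). The yellow one at (407,315) is the decoy, and the jar is at (441,258). Next I'll enlarge crops.

```bash
cat > h.py <<'E'
import numpy as np, cv2
class Cam:
    def __init__(s,n):
        d=np.load(f"{n}.npz"); s.K=d["mtx"]; s.k=float(d["k1"]); s.T=d["ext"]
    def proj(s,P):
        P=np.atleast_2d(P); q=(P-s.T[:3,3])@s.T[:3,:3]; u=q[:,:2]/q[:,2:]
        u=u*(1+s.k*(u**2).sum(1,keepdims=True)); return u*[s.K[0,0],s.K[1,1]]+s.K[:2,2]
    def ray(s,px):
        x=(np.asarray(px,float)-s.K[:2,2])/[s.K[0,0],s.K[1,1]]; u=x.copy()
        for _ in range(8): u=x/(1+s.k*(u@u))
        return s.T[:3,3], s.T[:3,:3]@np.array([u[0],u[1],1])
    def atz(s,px,z):
        o,d=s.ray(px); return o+d*(z-o[2])/d[2]
def tri(ps):
    A=np.zeros((3,3));b=np.zeros(3)
    for o,d in ps:
        d=d/np.linalg.norm(d);M=np.eye(3)-np.outer(d,d);A+=M;b+=M@o
    return np.linalg.solve(A,b)
top,side=Cam("top"),Cam("side")
E
python3 - <<'E'
import cv2
t=cv2.imread("pics/top0.png"); s=cv2.imread("pics/side0.png")
# top rows 125:215
cv2.imwrite("pics/t_rack.png",cv2.resize(t[128:218,228:528],(800,240),interpolation=cv2.INTER_CUBIC)) 
a=cv2.resize(t[128:223,228:418],(800,400),interpolation=cv2.INTER_CUBIC)
cv2.imwrite("pics/A.png",cv2.resize(t[125:275,220:420],(800,600),interpolation=cv2.INTER_CUBIC))
cv2.imwrite("pics/B.png",cv2.resize(t[150:285,345:525],(800,600),interpolation=cv2.INTER_CUBIC))
cv2.imwrite("pics/C.png",cv2.resize(s[140:350,180:400],(629,600),interpolation=cv2.INTER_CUBIC))
E
```

```text
(no output)
```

View pics/A.png

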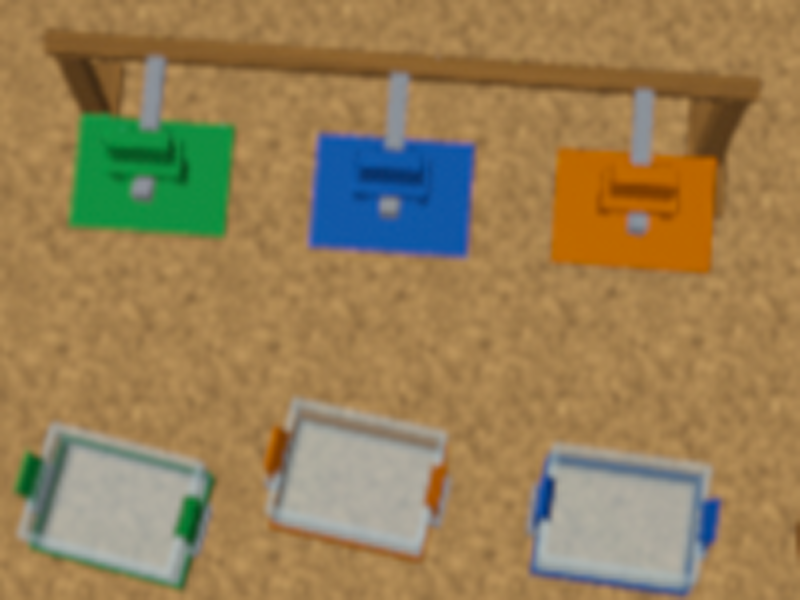

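View pics/B.png

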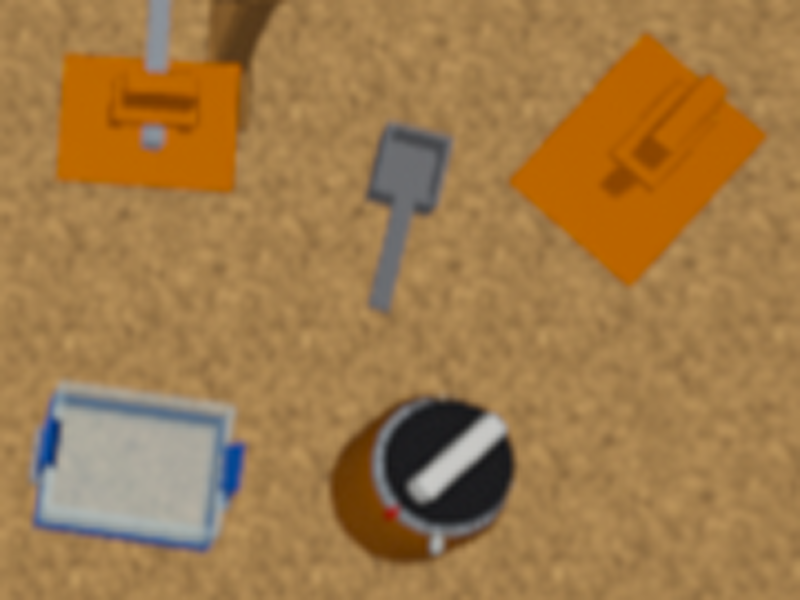

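View pics/C.png

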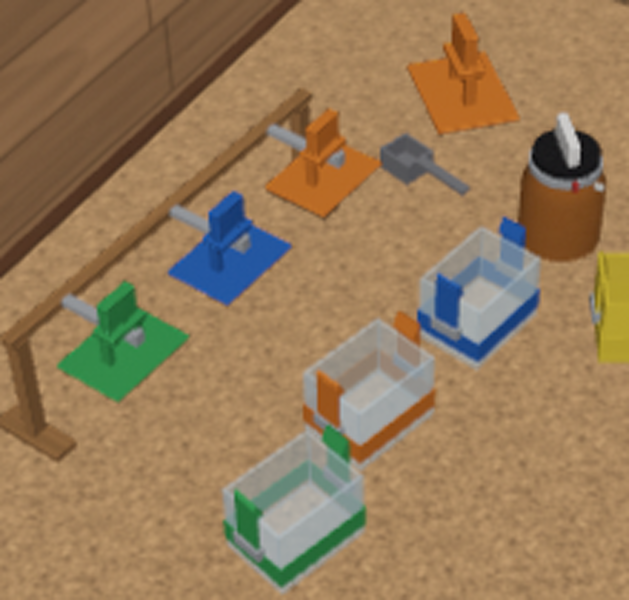

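```bash
cat > m.py <<'E'
from h import *
from scipy.optimize import least_squares
def A(p): return (np.array(p,float)+.5)/4-.5+[220,125]
def B(p): return (np.array(p,float)+.5)*[180/800,135/600]-.5+[345,150]
P={'green':[(81,113),(236,125),(225,237),(69,225)],'blue':[(318,133),(475,144),(468,257),(309,247)],'orange':[(558,149),(718,157),(711,271),(551,260)]}
def rep(n,W):
    c=W.mean(0)
    l=[np.linalg.norm(W[i]-W[(i+1)%4]) for i in range(4)]
    y=W[0]-W[1]; y2=W[3]-W[2]; yaw=[np.degrees(np.arctan2(-v[0],v[1])) for v in(y,y2)]
    print(n,c.round(4),(np.array(l)*1e3).round(1),'yaw',np.round(yaw,1)); return c
for n,p in P.items(): rep(n,np.array([top.atz(A(q),.131) for q in p]))
W=np.array([top.atz(B(q),.012) for q in [(648,32),(767,135),(629,285),(510,181)]]); print('big?',[np.linalg.norm(W[i]-W[(i+1)%4]).round(4) for i in range(4)])
b=[top.atz(B(q),.161) for q in [(490,422),(424,492)]]; print('bar',b,'len',np.linalg.norm(b[0]-b[1]))
d=[top.atz(B(q),.131) for q in [(384,465),(514,460),(450,400),(445,525)]]; print('disc',np.round(d,4))
E
python3 m.py
```

```text
green [0.6685 0.1423 0.131 ] [110.6  82.5 110.1  82.7] yaw [-5.4 -5.3]
blue [ 0.6516 -0.0265  0.131 ] [111.2  82.7 111.4  83.7] yaw [-4.9 -4.4]
orange [ 0.6394 -0.1961  0.131 ] [112.7  83.3 111.6  81.2] yaw [-3.7 -4.7]
big? [np.float64(0.1069), np.float64(0.146), np.float64(0.106), np.float64(0.1467)]
bar [array([ 0.43974317, -0.39142701,  0.161     ]), array([ 0.39773609, -0.34955021,  0.161     ])] len 0.059314930696266484
disc [[ 0.4187 -0.3331  0.131 ]
 [ 0.4209 -0.4129  0.131 ]
 [ 0.4587 -0.3757  0.131 ]
 [ 0.3813 -0.3685  0.131 ]]
```

The side crop shows all three lids hanging and the three open canisters with coloured bands. The orange candidates are the hanging lid at top (380,178), measured 112×83 mm, and the one on the shelf at (488,186), measured 146×106 mm. The smaller, hanging one is meant, since it matches the given size. Next I'll fit the canister poses.

```bash
cat > cans.py <<'E'
from m import *
def C(p): return (np.array(p,float)+.5)/(600/210)-.5+[180,140]
BL,BR,FL,FR=(.042,.056),(.042,-.056),(-.042,.056),(-.042,-.056)
D={'green':dict(t=[(BL,.09,57,425),(BR,.09,212,466),(FR,0,184,587),(FL,0,33,548)],s=[(BL,.09,224,490),(BR,.09,308,434),(FR,.09,362,482),(FL,0,282,588),(FR,0,365,520)]),
'orange':dict(t=[(BL,.09,294,398),(BR,.09,447,434),(FR,0,420,558),(FL,0,275,528)],s=[(BL,.09,304,387),(BR,.09,378,322),(FR,.09,435,365),(FL,0,362,464),(FR,0,435,402)]),
'blue':dict(t=[(BL,.09,552,444),(BR,.09,712,464),(FR,0,690,593),(FL,0,532,574)],s=[(BL,.09,420,282),(BR,.09,483,229),(FR,.09,540,262),(FL,0,478,362),(FR,0,540,297)])}
def fit(d):
    def f(v,use='ts'):
        c,s=np.cos(v[2]),np.sin(v[2]);r=[]
        for k,cam,cr in(('t',top,A),('s',side,C)):
            if k in use:
                for (a,b),z,u,w in d[k]: r+=list(cam.proj([v[0]+c*a-s*b,v[1]+s*a+c*b,z])[0]-cr((u,w)))
        return np.array(r)
    for use in('ts','t','s'):
        q=least_squares(f,[.48,0,-.2],args=(use,),loss='soft_l1'); print(use,q.x[:2].round(4),np.degrees(q.x[2]).round(1),'rms',np.sqrt((f(q.x,use)**2).mean()).round(2))
for n,d in D.items(): print(n); fit(d)
E
python3 cans.py
```

```text
green [0.6685 0.1423 0.131 ] [110.6  82.5 110.1  82.7] yaw [-5.4 -5.3]
blue [ 0.6516 -0.0265  0.131 ] [111.2  82.7 111.4  83.7] yaw [-4.9 -4.4]
orange [ 0.6394 -0.1961  0.131 ] [112.7  83.3 111.6  81.2] yaw [-3.7 -4.7]
big? [np.float64(0.1069), np.float64(0.146), np.float64(0.106), np.float64(0.1467)]
bar [array([ 0.43974317, -0.39142701,  0.161     ]), array([ 0.39773609, -0.34955021,  0.161     ])] len 0.059314930696266484
disc [[ 0.4187 -0.3331  0.131 ]
 [ 0.4209 -0.4129  0.131 ]
 [ 0.4587 -0.3757  0.131 ]
 [ 0.3813 -0.3685  0.131 ]]
green
ts [0.4446 0.1731] -16.9 rms 1.62
t [0.4443 0.173 ] -17.6 rms 1.14
s [0.4452 0.1724] -16.0 rms 1.81
orange
ts [0.4611 0.0005] -13.2 rms 1.83
t [0.4623 0.0007] -13.6 rms 0.46
s [0.4587 0.003 ] -12.2 rms 2.41
blue
ts [ 0.4308 -0.1894] -7.7 rms 1.8
t [ 0.4315 -0.1891] -7.3 rms 0.66
s [ 0.4296 -0.1895] -8.7 rms 2.39
```

```bash
cat > g.py <<'E'
import sys,numpy as np
from workcell import *
from scipy.spatial.transform import Rotation as R
def go(x,y,z,deg,o=None):
    o=o or get_obs(); R0=R.from_quat(o["ee_rot"]); t=np.radians(deg); p=o["position"]
    M=np.array([[-np.sin(t),np.cos(t),0],[np.cos(t),np.sin(t),0],[0,0,-1]]).T
    print("turn",(R0.inv()*R.from_matrix(M)).as_rotvec().round(3).tolist(),"shift",R0.inv().apply(np.array([x,y,z])-p).round(4).tolist())
    yy=R0.as_matrix()[:,1]; print("t",round(o["clock"],2),"pos",p.round(4),"yaw",np.degrees(np.arctan2(yy[1],yy[0])).round(2),"F",o["ft_force"].round(1),"j7",o["joint_pos"][6].round(2),"grip",round(o["grip_width"],3),round(o["grasp_force"],1))
if __name__=="__main__": go(*map(float,sys.argv[1:5]))
E
python3 g.py .6387 -.1962 .30 -4.9
```

```text
turn [-0.001, -0.001, -1.044] shift [0.4939, -0.1748, -0.0692]
t 0.1 pos [ 0.2665 -0.565   0.2306] yaw -64.74 F [0.3 0.5 0. ] j7 -0.09 grip 0.995 0.0
```

Call:
{"fn": "jog_arm", "kwargs": {
  "plan": [
    [[0,0,0],[0,0,-0.07],0.085],
    [[0,0,-1.04],[0.494,-0.175,-0.07],0.085],
    [[0,0,-1.04],[0.494,-0.175,-0.07],0.085],
    [[0,0,-1.04],[0.494,-0.175,-0.07],0.085],
    [[0,0,-1.04],[0.494,-0.175,-0.07],0.085],
    [[0,0,-1.04],[0.494,-0.175,-0.07],0.085],
    [[0,0,-1.04],[0.494,-0.175,-0.07],0.085],
    [[0,0,-1.04],[0.494,-0.175,-0.07],0.085]
  ]
}}

```text
clock: 0.77
position: [0.4744, -0.3585, 0.2887]
ee_rot: [0.789, 0.614, -0.0, -0.0]
ft_force: [0.6, -0.4, -0.4]
grip_width: 0.995
grasp_force: 0.0
```

```bash
python3 g.py .6387 -.1962 .25 -4.9
```

```text
turn [-0.0, 0.0, -0.163] shift [0.1977, 0.1192, 0.0387]
t 0.77 pos [ 0.4744 -0.3585  0.2887] yaw -14.27 F [ 0.6 -0.4 -0.4] j7 0.26 grip 0.995 0.0
```

Call:
{"fn": "jog_arm", "kwargs": {
  "plan": [
    [[0,0,-0.1],[0.16,0.09,0.02],0.085],
    [[0,0,-0.1],[0.16,0.09,0.02],0.085],
    [[0,0,-0.1],[0.16,0.09,0.02],0.085],
    [[0,0,-0.1],[0.16,0.09,0.02],0.085],
    [[0,0,-0.1],[0.16,0.09,0.02],0.085],
    [[0,0,-0.1],[0.16,0.09,0.02],0.085],
    [[0,0,-0.1],[0.16,0.09,0.02],0.085]
  ]
}}

```text
clock: 1.35
position: [0.6013, -0.2266, 0.2678]
ee_rot: [0.759, 0.651, -0.0, -0.001]
ft_force: [-0.8, -0.2, -0.2]
grip_width: 0.993
grasp_force: 0.0
```

```bash
python3 g.py .6387 -.1962 .177 -4.9
```

```text
turn [-0.001, -0.001, -0.067] shift [0.0357, 0.0324, 0.0908]
t 1.35 pos [ 0.6013 -0.2266  0.2678] yaw -8.73 F [-0.8 -0.2 -0.2] j7 0.03 grip 0.993 0.0
```

Call:
{"fn": "jog_arm", "kwargs": {
  "plan": [
    [[0,0,-0.067],[0.0357,0.0324,0.03],0.085],
    [[0,0,-0.067],[0.0357,0.0324,0.03],0.085],
    [[0,0,-0.067],[0.0357,0.0324,0.03],0.085],
    [[0,0,-0.067],[0.0357,0.0324,0.03],0.085],
    [[0,0,-0.067],[0.0357,0.0324,0.03],0.085]
  ]
}}

```text
clock: 1.77
position: [0.6378, -0.1997, 0.2394]
ee_rot: [0.738, 0.674, -0.0, 0.001]
ft_force: [-0.2, -0.1, 1.0]
grip_width: 0.999
grasp_force: 0.0
```

```bash
python3 g.py .6387 -.1962 .177 -4.9
python3 - <<'E'
from workcell import *
import cv2
s=camera("side")["img"][:,:,::-1]; t=camera("top")["img"][:,:,::-1]
import numpy as np
a=cv2.resize(s[110:260,200:350],(500,500),interpolation=cv2.INTER_CUBIC)
cv2.imwrite("pics/or1.png",a)
E
```

```text
turn [0.0, 0.001, -0.005] shift [0.0036, 0.0006, 0.0624]
t 1.77 pos [ 0.6378 -0.1997  0.2394] yaw -5.19 F [-0.2 -0.1  1. ] j7 0.02 grip 0.999 0.0
```

View pics/or1.png

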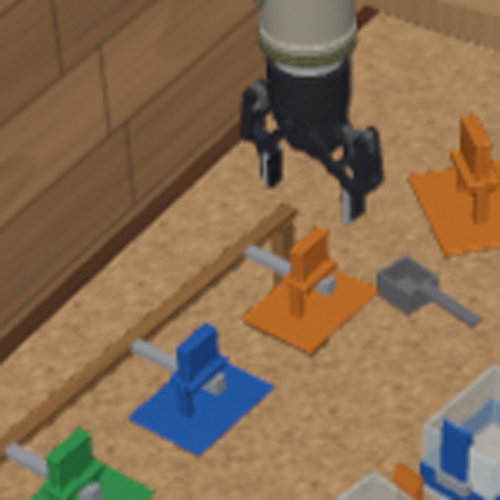

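The open fingers straddle the orange neck, at about (313,260) in the crop, along the hook direction. I'll descend and close.

Call:
{"fn": "jog_arm", "kwargs": {
  "plan": [
    [[0,0,-0.005],[0.0036,0.0006,0.02],0.085],
    [[0,0,-0.005],[0.0036,0.0006,0.04],0.085],
    [[0,0,-0.005],[0.0036,0.0006,0.061],0.085],
    [[0,0,-0.005],[0.0036,0.0006,0.061],0.085],
    [[0,0,-0.005],[0.0036,0.0006,0.061],0.085]
  ]
}}

```text
clock: 2.28
position: [0.6386, -0.1952, 0.1778]
ee_rot: [0.736, 0.677, -0.001, -0.0]
ft_force: [0.3, 0.9, 0.3]
grip_width: 0.994
grasp_force: 0.0
```

Call:
{"fn": "jog_arm", "kwargs": {
  "plan": [
    [[0,0,0],[0,0,0],0.0],
    [[0,0,0],[0,0,0],0.0],
    [[0,0,0],[0,0,0],0.0],
    [[0,0,0],[0,0,0],0.0],
    [[0,0,0],[0,0,0],0.0],
    [[0,0,0],[0,0,0],0.0],
    [[0,0,0],[0,0,0],0.0],
    [[0,0,0],[0,0,0],0.0]
  ],
  "force": 50
}}

```text
clock: 2.95
position: [0.6395, -0.1943, 0.1782]
ee_rot: [0.736, 0.677, 0.0, 0.0]
ft_force: [-0.6, 0.8, 3.2]
grip_width: 0.151
grasp_force: 50.3
```

```bash
python3 g.py .6387 -.1962 .177 -4.9
```

```text
turn [0.0, 0.0, 0.003] shift [-0.002, -0.0006, 0.0012]
t 2.95 pos [ 0.6395 -0.1943  0.1782] yaw -4.75 F [-0.6  0.8  3.2] j7 0.01 grip 0.151 50.3
```

Call:
{"fn": "jog_arm", "kwargs": {
  "plan": [
    [[0,0,0],[0,0,-0.008],0.0],
    [[0,0,0],[0,0,-0.016],0.0],
    [[0,0,0],[0,0,-0.016],0.0],
    [[0,0,0],[0,-0.025,-0.016],0.0],
    [[0,0,0],[0,-0.05,-0.016],0.0],
    [[0,0,0],[0,-0.08,-0.016],0.0],
    [[0,0,0],[0,-0.1,-0.016],0.0],
    [[0,0,0],[0,-0.1,-0.016],0.0]
  ]
}}

```text
clock: 3.62
position: [0.5367, -0.1864, 0.1942]
ee_rot: [0.736, 0.677, -0.001, 0.0]
ft_force: [1.1, -1.0, -0.8]
grip_width: 0.157
grasp_force: 50.1
```

```bash
python3 g.py .462 .0007 .205 -13.4
python3 - <<'E'
from workcell import *
import cv2, numpy as np
t=camera("top")["img"][:,:,::-1]; s=camera("side")["img"][:,:,::-1]
a=cv2.resize(t[125:275,220:420],(800,600),interpolation=cv2.INTER_CUBIC)
cv2.imwrite("pics/or2.png",a)
t0=cv2.imread("pics/top0.png")
for n,(x,y) in dict(green=(249,252),orange=(309,245),blue=(376,256)).items():
    print(n,np.abs(t[y-25:y+25,x-30:x+30].astype(int)-t0[y-25:y+25,x-30:x+30]).mean().round(2))
E
```

```text
turn [-0.001, 0.002, 0.15] shift [0.1802, -0.0902, -0.011]
t 3.62 pos [ 0.5367 -0.1864  0.1942] yaw -4.83 F [ 1.1 -1.  -0.8] j7 0.08 grip 0.157 50.1
green 0.38
orange 0.36
blue 19.32
```

View pics/or2.png

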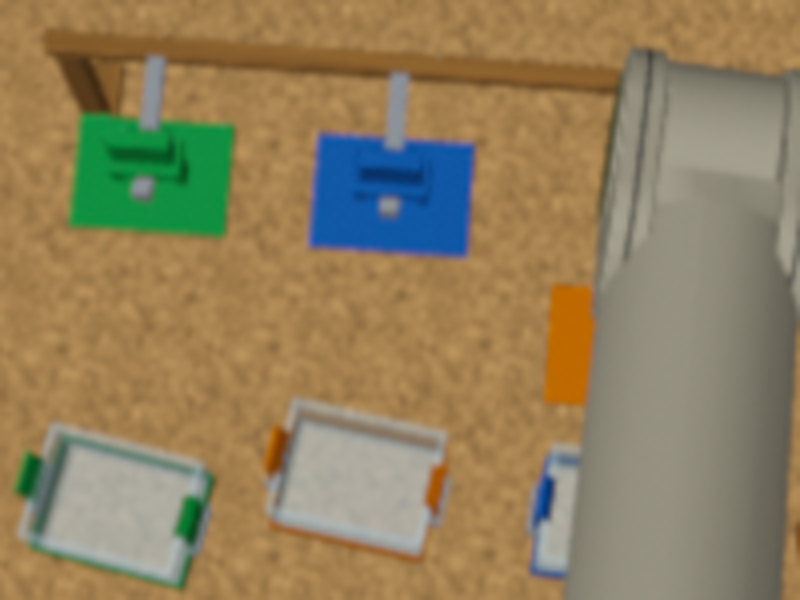

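The orange lid is off the hook (left edge at crop (570,345)), and the orange and green cans haven't moved. Moving it over its canister.

Call:
{"fn": "jog_arm", "kwargs": {
  "plan": [
    [[0,0,0.05],[0.03,-0.015,-0.011],0.0],
    [[0,0,-0.0],[0.07,-0.035,-0.011],0.0],
    [[0,0,0.05],[0.11,-0.055,-0.011],0.0],
    [[0,0,0.1],[0.145,-0.073,-0.011],0.0],
    [[0,0,0.15],[0.17,-0.085,-0.011],0.0],
    [[0,0,0.15],[0.182,-0.09,-0.011],0.0],
    [[0,0,0.15],[0.182,-0.09,-0.011],0.0],
    [[0,0,0.15],[0.182,-0.09,-0.011],0.0]
  ]
}}

```text
clock: 4.38
position: [0.4659, 0.0032, 0.2051]
ee_rot: [0.784, 0.621, 0.0, 0.0]
ft_force: [0.3, -0.6, -0.7]
grip_width: 0.156
grasp_force: 50.2
```

```bash
python3 g.py .4624 .0024 .170 -13.4
python3 - <<'E'
from workcell import *
import cv2, numpy as np
s=camera("side")["img"][:,:,::-1]
cv2.imwrite("pics/or3.png",cv2.resize(s[190:330,240:390],(643,600),interpolation=cv2.INTER_CUBIC))
E
```

```text
turn [0.001, -0.0, 0.003] shift [-0.0016, -0.0033, 0.0351]
t 4.38 pos [0.4659 0.0032 0.2051] yaw -13.22 F [ 0.3 -0.6 -0.7] j7 -0.34 grip 0.156 50.2
```

View pics/or3.png

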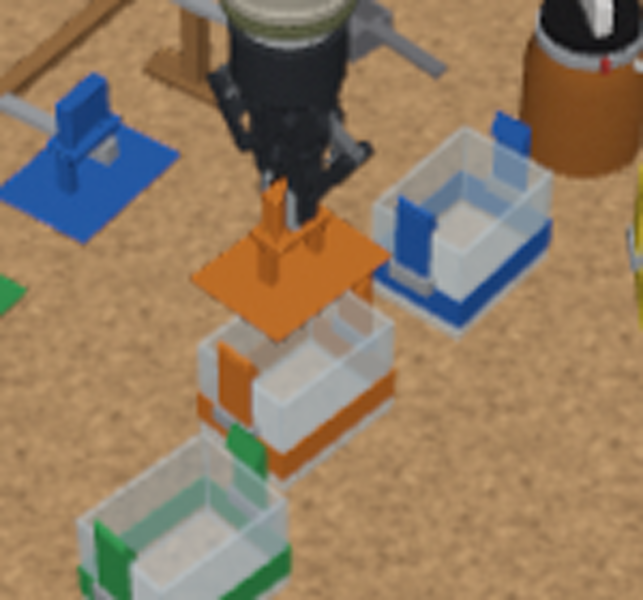

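Call:
{"fn": "jog_arm", "kwargs": {
  "plan": [
    [[0,0,0.002],[-0.0016,-0.0033,0.01],0.0],
    [[0,0,0.002],[-0.0016,-0.0033,0.02],0.0],
    [[0,0,0.002],[-0.0016,-0.0033,0.028],0.0],
    [[0,0,0.002],[-0.0016,-0.0033,0.028],0.0],
    [[0,0,0.002],[-0.0016,-0.0033,0.028],0.0]
  ]
}}

```text
clock: 4.85
position: [0.4611, 0.0018, 0.1759]
ee_rot: [0.785, 0.619, -0.001, -0.001]
ft_force: [0.2, 0.2, -1.0]
grip_width: 0.153
grasp_force: 50.1
```

```bash
python3 g.py .4624 .0024 .143 -13.4
python3 - <<'E'
from h import *
print(side.proj([.462+.97*-.042+.232*.056,.0007+.232*.042+.973*.056,.1297]))
from workcell import *
s=camera("side")["img"][:,:,::-1]
hsv=cv2.cvtColor(s[230:330,270:340],cv2.COLOR_BGR2HSV)
m=((hsv[...,0]>8)&(hsv[...,0]<15)&(hsv[...,1]>225)); 
i=np.argwhere(m); print([ (270+i[i[:,0]==r][:,1].min(),270+i[i[:,0]==r][:,1].max(),230+r) for r in range(0,100,4) if (i[:,0]==r).any()])
E
```

```text
turn [-0.002, 0.0, -0.002] shift [0.0009, 0.0011, 0.0329]
t 4.85 pos [0.4611 0.0018 0.1759] yaw -13.49 F [ 0.2  0.2 -1. ] j7 -0.36 grip 0.153 50.1
[[305.45031511 276.17957441]]
[]
```

Call:
{"fn": "jog_arm", "kwargs": {
  "plan": [
    [[0,0,0],[0.0005,0.001,0.008],0.0],
    [[0,0,0],[0.0005,0.001,0.014],0.0],
    [[0,0,0],[0.0005,0.001,0.019],0.0],
    [[0,0,0],[0.0005,0.001,0.024],0.0],
    [[0,0,0],[0.0005,0.001,0.029],0.0],
    [[0,0,0],[0.0005,0.001,0.033],0.0],
    [[0,0,0],[0.0005,0.001,0.034],0.0],
    [[0,0,0],[0.0005,0.001,0.034],0.0]
  ]
}}

```text
clock: 5.57
position: [0.4631, 0.0023, 0.1431]
ee_rot: [0.785, 0.619, 0.0, 0.0]
ft_force: [-0.8, -0.2, 5.6]
grip_width: 0.155
grasp_force: 51.2
```

```bash
python3 g.py .4624 .0024 .143 -13.4
```

```text
turn [0.001, -0.0, -0.001] shift [-0.0001, -0.0007, 0.0001]
t 5.57 pos [0.4631 0.0023 0.1431] yaw -13.47 F [-0.8 -0.2  5.6] j7 -0.38 grip 0.155 51.2
```

Call:
{"fn": "jog_arm", "kwargs": {
  "plan": [
    [[0,0,0],[0,0,0.002],0.0],
    [[0,0,0],[0,0,0.004],0.0],
    [[0,0,0],[0,0,0.004],0.0],
    [[0,0,0],[0,0,0.004],0.0]
  ]
}}

```text
clock: 5.9
position: [0.4642, 0.0021, 0.1428]
ee_rot: [0.785, 0.619, 0.001, 0.002]
ft_force: [-17.8, -1.9, 48.9]
grip_width: 0.156
grasp_force: 57.8
```

It's at a hard stop at z .143, which means the lid is seated. I'll relieve the pressure, release and rise.

Call:
{"fn": "jog_arm", "kwargs": {
  "plan": [
    [[0,0,0],[0,0,-0.004],0.0],
    [[0,0,0],[0,0,-0.004],0.04],
    [[0,0,0],[0,0,-0.004],0.05],
    [[0,0,0],[0,0,-0.004],0.05],
    [[0,0,0],[0,0,-0.03],0.05],
    [[0,0,0],[0,0,-0.06],0.05],
    [[0,0,0],[0,0,-0.1],0.085],
    [[0,0,0],[0,0,-0.1],0.085]
  ]
}}

```text
clock: 6.57
position: [0.4652, 0.0027, 0.2447]
ee_rot: [0.785, 0.619, 0.003, 0.003]
ft_force: [0.4, 0.0, 1.0]
grip_width: 0.843
grasp_force: 0.0
```

```bash
python3 g.py .6532 -.0268 .24 -4.9
```

```text
turn [0.008, -0.001, -0.149] shift [0.015, 0.1896, 0.0063]
t 6.57 pos [0.4652 0.0027 0.2447] yaw -13.44 F [0.4 0.  1. ] j7 -0.33 grip 0.843 0.0
```

Call:
{"fn": "jog_arm", "kwargs": {
  "plan": [
    [[0.008,0,-0.05],[0.005,0.03,-0.01],0.085],
    [[0.008,0,-0.1],[0.01,0.07,-0.01],0.085],
    [[0.008,0,-0.149],[0.015,0.11,-0.01],0.085],
    [[0.008,0,-0.149],[0.015,0.15,0.0],0.085],
    [[0.008,0,-0.149],[0.015,0.19,0.006],0.085],
    [[0.008,0,-0.149],[0.015,0.19,0.006],0.085],
    [[0.008,0,-0.149],[0.015,0.19,0.006],0.085]
  ]
}}

```text
clock: 7.15
position: [0.6513, -0.0277, 0.2286]
ee_rot: [0.737, 0.676, -0.004, -0.006]
ft_force: [-0.6, 0.6, 0.5]
grip_width: 0.995
grasp_force: 0.0
```

```bash
python3 g.py .6532 -.0268 .178 -4.9
python3 - <<'E'
from workcell import *
import cv2, numpy as np
s=camera("side")["img"][:,:,::-1]
cv2.imwrite("pics/bl1.png",cv2.resize(s[120:330,200:400],(571,600),interpolation=cv2.INTER_CUBIC))
E
```

```text
turn [-0.013, -0.002, -0.001] shift [0.001, 0.0025, 0.0505]
t 7.15 pos [ 0.6513 -0.0277  0.2286] yaw -4.97 F [-0.6  0.6  0.5] j7 -0.27 grip 0.995 0.0
```

View pics/bl1.png

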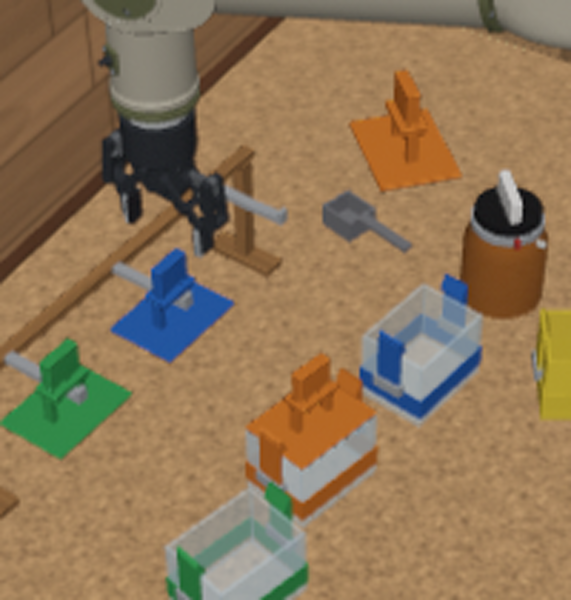

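The orange lid sits flush on its canister, about crop (312,410), with both latches over it. Next is blue: descend and grip.

Call:
{"fn": "jog_arm", "kwargs": {
  "plan": [
    [[-0.01,0,0],[0.001,0.0025,0.017],0.085],
    [[-0.01,0,0],[0.001,0.0025,0.034],0.085],
    [[-0.01,0,0],[0.001,0.0025,0.05],0.085],
    [[-0.01,0,0],[0.001,0.0025,0.05],0.085],
    [[-0.01,0,0],[0.001,0.0025,0.05],0.085],
    [[-0.01,0,0],[0.001,0.0025,0.05],0.04],
    [[-0.01,0,0],[0.001,0.0025,0.05],0.0],
    [[-0.01,0,0],[0.001,0.0025,0.05],0.0]
  ]
}}

```text
clock: 7.87
position: [0.6535, -0.0264, 0.1842]
ee_rot: [0.737, 0.676, 0.002, 0.001]
ft_force: [0.0, -0.5, 0.3]
grip_width: 0.598
grasp_force: 0.0
```

Call:
{"fn": "jog_arm", "kwargs": {
  "plan": [
    [[0,0,0],[0,0,0],0.0],
    [[0,0,0],[0,0,0],0.0],
    [[0,0,0],[0,0,0],0.0],
    [[0,0,0],[0,0,0],0.0],
    [[0,0,0],[0,0,0],0.0],
    [[0,0,0],[0,0,0],0.0]
  ]
}}

```text
clock: 8.37
position: [0.6533, -0.0265, 0.183]
ee_rot: [0.737, 0.676, 0.001, 0.001]
ft_force: [0.2, 0.1, 2.9]
grip_width: 0.156
grasp_force: 50.0
```

```bash
python3 g.py .6532 -.0268 .178 -4.9
```

```text
turn [0.003, -0.001, -0.001] shift [-0.0003, -0.0001, 0.005]
t 8.37 pos [ 0.6533 -0.0265  0.183 ] yaw -4.93 F [0.2 0.1 2.9] j7 -0.28 grip 0.156 50.0
```

Call:
{"fn": "jog_arm", "kwargs": {
  "plan": [
    [[0,0,0],[0,0,0],0.03],
    [[0,0,0],[0,0,0],0.03],
    [[0,0,0],[0,0,0.003],0.03],
    [[0,0,0],[0,0,0.005],0.03],
    [[0,0,0],[0,0,0.005],0.0],
    [[0,0,0],[0,0,0.005],0.0],
    [[0,0,0],[0,0,0.005],0.0],
    [[0,0,0],[0,0,0.005],0.0]
  ]
}}

```text
clock: 9.03
position: [0.653, -0.0265, 0.1775]
ee_rot: [0.737, 0.676, 0.001, 0.0]
ft_force: [-0.2, -0.8, -1.9]
grip_width: 0.156
grasp_force: 50.7
```

Call:
{"fn": "jog_arm", "kwargs": {
  "plan": [
    [[0,0,0],[0,0,0],0.0],
    [[0,0,0],[0,0,-0.008],0.0],
    [[0,0,0],[0,0,-0.016],0.0],
    [[0,0,0],[0,0,-0.016],0.0],
    [[0,0,0],[0,-0.03,-0.016],0.0],
    [[0,0,0],[0,-0.065,-0.016],0.0],
    [[0,0,0],[0,-0.1,-0.016],0.0],
    [[0,0,0],[0,-0.1,-0.016],0.0]
  ]
}}

```text
clock: 9.7
position: [0.5477, -0.017, 0.1927]
ee_rot: [0.736, 0.677, -0.001, -0.0]
ft_force: [1.0, -0.0, -1.3]
grip_width: 0.156
grasp_force: 50.8
```

```bash
cat > chk.py <<'E'
from workcell import *
import cv2, numpy as np
t=camera("top")["img"][:,:,::-1]; s=camera("side")["img"][:,:,::-1]; t0=cv2.imread("pics/top0.png"); s0=cv2.imread("pics/side0.png")
for n,(x,y),(u,v) in (("green",(249,252),(284,316)),("orange",(309,245),(310,274)),("blue",(376,256),(348,242))):
    print(n,[np.abs(a[y-25:y+25,x-30:x+30].astype(int)-b[y-25:y+25,x-30:x+30]).mean().round(2) for a,b,x,y in((t,t0,x,y),(s,s0,u,v))])
E
python3 g.py .4312 -.1891 .205 -7.5;python3 chk.py
```

```text
turn [-0.002, 0.002, 0.047] shift [-0.1813, -0.1016, -0.0117]
t 9.7 pos [ 0.5477 -0.017   0.1927] yaw -4.83 F [ 1.  -0.  -1.3] j7 -0.25 grip 0.156 50.8
green [np.float64(0.63), np.float64(0.87)]
orange [np.float64(23.72), np.float64(17.96)]
blue [np.float64(7.45), np.float64(2.59)]
```

Run:
```python
from workcell import *
import cv2, numpy as np
t=camera("top")["img"][:,:,::-1]; s=camera("side")["img"][:,:,::-1]
a=cv2.resize(t[215:295,330:420],(450,400),interpolation=cv2.INTER_CUBIC)
b=cv2.resize(s[207:287,303:373],(350,400),interpolation=cv2.INTER_CUBIC)
cv2.imwrite("pics/bl2.png",np.hstack([a,b]))
```

```text
(no output)
```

View pics/bl2.png

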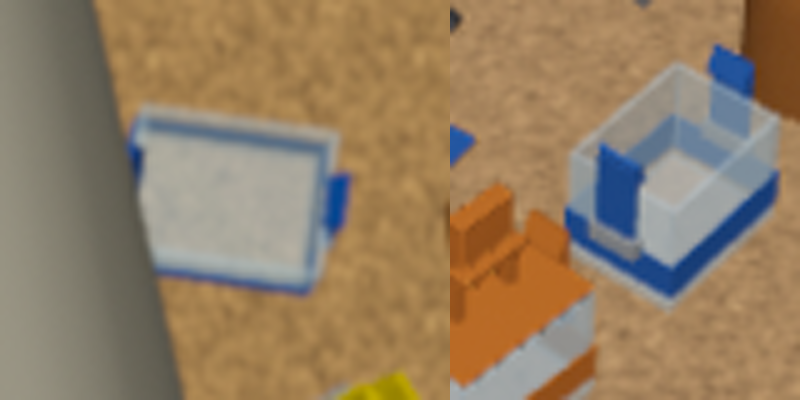

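The blue can hasn't moved: its rim corner is still at (398,241), and the difference was the arm covering it. I'll go around the seated orange handle, -y first.

Call:
{"fn": "jog_arm", "kwargs": {
  "plan": [
    [[0,0,0],[-0.03,0,-0.005],0.0],
    [[0,0,0.01],[-0.07,-0.0,-0.011],0.0],
    [[0,0,0.02],[-0.11,-0.01,-0.011],0.0],
    [[0,0,0.03],[-0.145,-0.04,-0.011],0.0],
    [[0,0,0.047],[-0.17,-0.075,-0.011],0.0],
    [[0,0,0.047],[-0.181,-0.1,-0.011],0.0],
    [[0,0,0.047],[-0.181,-0.1,-0.011],0.0],
    [[0,0,0.047],[-0.181,-0.1,-0.011],0.0]
  ]
}}

```text
clock: 10.57
position: [0.4381, -0.1912, 0.2048]
ee_rot: [0.754, 0.657, 0.001, 0.001]
ft_force: [0.6, 0.3, -0.6]
grip_width: 0.157
grasp_force: 50.8
```

```bash
python3 g.py .4312 -.1891 .175 -7.5
```

```text
turn [0.003, -0.0, -0.005] shift [0.0012, -0.0072, 0.0297]
t 10.57 pos [ 0.4381 -0.1912  0.2048] yaw -7.8 F [ 0.6  0.3 -0.6] j7 0.16 grip 0.157 50.8
```

Call:
{"fn": "jog_arm", "kwargs": {
  "plan": [
    [[0.001,0,-0.004],[0.001,-0.006,0.01],0.0],
    [[0.001,0,-0.004],[0.001,-0.006,0.02],0.0],
    [[0.001,0,-0.004],[0.001,-0.006,0.028],0.0],
    [[0.001,0,-0.004],[0.001,-0.006,0.028],0.0],
    [[0.001,0,-0.004],[0.001,-0.006,0.028],0.0]
  ]
}}

```text
clock: 10.98
position: [0.4329, -0.1873, 0.1756]
ee_rot: [0.751, 0.66, 0.001, -0.001]
ft_force: [-0.2, -0.7, -1.7]
grip_width: 0.157
grasp_force: 50.8
```

```bash
python3 g.py .4312 -.1891 .143 -7.5
python3 - <<'E'
from workcell import *
import cv2, numpy as np
s=camera("side")["img"][:,:,::-1]
cv2.imwrite("pics/bl3.png",cv2.resize(s[180:300,280:400],(600,600),interpolation=cv2.INTER_CUBIC))
E
```

```text
turn [0.0, -0.002, 0.003] shift [-0.002, -0.0014, 0.0326]
t 10.98 pos [ 0.4329 -0.1873  0.1756] yaw -7.33 F [-0.2 -0.7 -1.7] j7 0.16 grip 0.157 50.8
```

View pics/bl3.png

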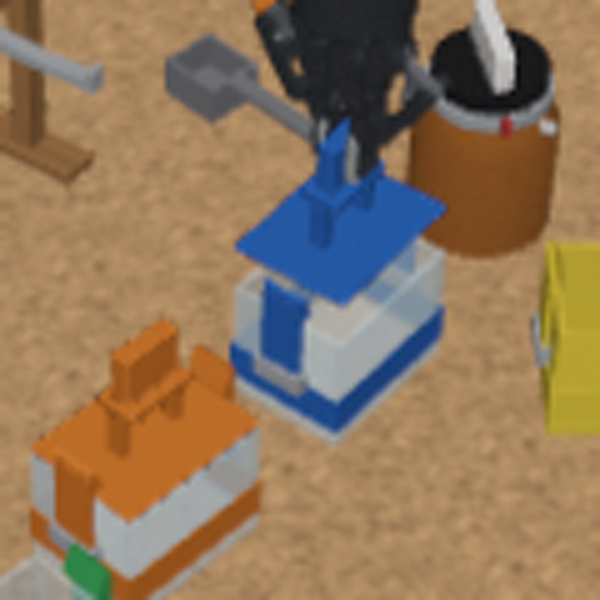

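The blue lid hangs level over its canister, with its near corner at crop (343,303) directly above the can's near corner at (335,437). Pushing down.

Call:
{"fn": "jog_arm", "kwargs": {
  "plan": [
    [[0,0,0.003],[-0.002,-0.0014,0.008],0.0],
    [[0,0,0.003],[-0.002,-0.0014,0.014],0.0],
    [[0,0,0.003],[-0.002,-0.0014,0.019],0.0],
    [[0,0,0.003],[-0.002,-0.0014,0.024],0.0],
    [[0,0,0.003],[-0.002,-0.0014,0.029],0.0],
    [[0,0,0.003],[-0.002,-0.0014,0.033],0.0],
    [[0,0,0.003],[-0.002,-0.0014,0.0345],0.0],
    [[0,0,0.003],[-0.002,-0.0014,0.0345],0.0]
  ]
}}

```text
clock: 11.7
position: [0.4311, -0.1895, 0.142]
ee_rot: [0.752, 0.659, 0.001, 0.0]
ft_force: [-1.0, 2.6, 7.3]
grip_width: 0.157
grasp_force: 52.0
```

Call:
{"fn": "jog_arm", "kwargs": {
  "plan": [
    [[0,0,0],[0,0,0.0015],0.0],
    [[0,0,0],[0,0,0.0015],0.0],
    [[0,0,0],[0,0,0.0015],0.0]
  ]
}}

```text
clock: 11.95
position: [0.4312, -0.1896, 0.1419]
ee_rot: [0.752, 0.659, 0.0, 0.001]
ft_force: [-8.2, 5.3, 24.4]
grip_width: 0.153
grasp_force: 54.6
```

Call:
{"fn": "jog_arm", "kwargs": {
  "plan": [
    [[0,0,0],[0,0,-0.002],0.0],
    [[0,0,0],[0,0,-0.002],0.04],
    [[0,0,0],[0,0,-0.002],0.05],
    [[0,0,0],[0,0,-0.002],0.05],
    [[0,0,0],[0,0,-0.03],0.05],
    [[0,0,0],[0,0,-0.06],0.05],
    [[0,0,0],[0,0,-0.1],0.085],
    [[0,0,0],[0,0,-0.1],0.085]
  ]
}}

```text
clock: 12.62
position: [0.4334, -0.1906, 0.2467]
ee_rot: [0.752, 0.659, 0.002, 0.004]
ft_force: [1.3, -0.3, 0.9]
grip_width: 0.851
grasp_force: 0.0
```

```bash
python3 g.py .6677 .1426 .24 -4.9
```

```text
turn [0.01, 0.003, -0.046] shift [0.3612, 0.1884, 0.0076]
t 12.62 pos [ 0.4334 -0.1906  0.2467] yaw -7.56 F [ 1.3 -0.3  0.9] j7 0.19 grip 0.851 0.0
```

Call:
{"fn": "jog_arm", "kwargs": {
  "plan": [
    [[0,0,0],[0.03,0.015,-0.01],0.085],
    [[0,0,0],[0.07,0.035,-0.01],0.085],
    [[0,0,-0.046],[0.11,0.055,-0.01],0.085],
    [[0,0,-0.046],[0.15,0.075,-0.01],0.085],
    [[0,0,-0.046],[0.187,0.094,-0.01],0.085],
    [[0,0,-0.046],[0.224,0.112,-0.01],0.085],
    [[0,0,-0.046],[0.261,0.13,-0.01],0.085],
    [[0,0,-0.046],[0.28,0.14,-0.01],0.085]
  ]
}}

```text
clock: 13.28
position: [0.6074, 0.073, 0.2497]
ee_rot: [0.736, 0.677, 0.001, -0.0]
ft_force: [-0.1, 0.4, 0.5]
grip_width: 0.994
grasp_force: 0.0
```

```bash
python3 g.py .6677 .1426 .235 -4.9
```

```text
turn [0.001, -0.002, 0.001] shift [0.0744, 0.0542, 0.0149]
t 13.28 pos [0.6074 0.073  0.2497] yaw -4.82 F [-0.1  0.4  0.5] j7 -0.44 grip 0.994 0.0
```

Call:
{"fn": "jog_arm", "kwargs": {
  "plan": [
    [[0,0,0],[0.035,0.025,0.005],0.085],
    [[0,0,0],[0.064,0.045,0.01],0.085],
    [[0,0,0],[0.07,0.05,0.012],0.085],
    [[0,0,0],[0.07,0.05,0.012],0.085],
    [[0,0,0],[0.07,0.05,0.012],0.085]
  ]
}}

```text
clock: 13.7
position: [0.662, 0.1348, 0.2376]
ee_rot: [0.737, 0.676, 0.0, -0.0]
ft_force: [0.2, -0.2, -0.2]
grip_width: 0.992
grasp_force: 0.0
```

```bash
python3 g.py .6677 .1426 .177 -4.9
```

```text
turn [-0.0, -0.0, 0.0] shift [0.0082, 0.005, 0.0606]
t 13.7 pos [0.662  0.1348 0.2376] yaw -4.9 F [ 0.2 -0.2 -0.2] j7 -0.55 grip 0.992 0.0
```

Call:
{"fn": "jog_arm", "kwargs": {
  "plan": [
    [[0,0,0],[0.008,0.005,0.01],0.085],
    [[0,0,0],[0.008,0.005,0.025],0.085],
    [[0,0,0],[0.008,0.005,0.04],0.085],
    [[0,0,0],[0.008,0.005,0.055],0.085],
    [[0,0,0],[0.008,0.005,0.06],0.085],
    [[0,0,0],[0.008,0.005,0.06],0.085],
    [[0,0,0],[0.008,0.005,0.06],0.085],
    [[0,0,0],[0.008,0.005,0.06],0.085]
  ]
}}

```text
clock: 14.37
position: [0.6684, 0.1423, 0.1799]
ee_rot: [0.737, 0.676, 0.001, 0.001]
ft_force: [-0.2, 0.5, 1.6]
grip_width: 0.995
grasp_force: 0.0
```

Call:
{"fn": "jog_arm", "kwargs": {
  "plan": [
    [[0,0,0],[0,0,0],0.0],
    [[0,0,0],[0,0,0],0.0],
    [[0,0,0],[0,0,0],0.0],
    [[0,0,0],[0,0,0],0.0],
    [[0,0,0],[0,0,0],0.0],
    [[0,0,0],[0,0,0],0.0],
    [[0,0,0],[0,0,0],0.0],
    [[0,0,0],[0,0,0],0.0]
  ]
}}

```text
clock: 15.03
position: [0.6681, 0.1424, 0.1787]
ee_rot: [0.737, 0.676, 0.001, 0.0]
ft_force: [0.5, 0.0, 0.6]
grip_width: 0.154
grasp_force: 51.5
```

```bash
python3 g.py .6677 .1426 .177 -4.9
```

```text
turn [0.001, -0.001, -0.001] shift [0.0001, -0.0004, 0.0017]
t 15.03 pos [0.6681 0.1424 0.1787] yaw -4.93 F [0.5 0.  0.6] j7 -0.58 grip 0.154 51.5
```

Call:
{"fn": "jog_arm", "kwargs": {
  "plan": [
    [[0,0,0],[0,0,-0.008],0.0],
    [[0,0,0],[0,0,-0.015],0.0],
    [[0,0,0],[0,0,-0.015],0.0],
    [[0,0,0],[0,-0.025,-0.015],0.0],
    [[0,0,0],[0,-0.06,-0.015],0.0],
    [[0,0,0],[0,-0.095,-0.015],0.0],
    [[0,0,0],[0,-0.1,-0.015],0.0],
    [[0,0,0],[0,-0.1,-0.015],0.0]
  ]
}}

```text
clock: 15.7
position: [0.5666, 0.1516, 0.1942]
ee_rot: [0.736, 0.677, 0.0, 0.001]
ft_force: [1.0, -0.2, -1.9]
grip_width: 0.149
grasp_force: 51.2
```

```bash
python3 g.py .4444 .1730 .205 -17.3; python3 chk.py
python3 - <<'E'
from workcell import *
import cv2, numpy as np
t=camera("top")["img"][:,:,::-1]; s=camera("side")["img"][:,:,::-1]
a=cv2.resize(t[180:280,215:315],(400,400),interpolation=cv2.INTER_CUBIC)
b=cv2.resize(s[230:350,240:360],(400,400),interpolation=cv2.INTER_CUBIC)
cv2.imwrite("pics/gr2.png",np.hstack([a,b]))
E
```

```text
turn [0.002, 0.0, 0.218] shift [0.011, -0.1235, -0.011]
t 15.7 pos [0.5666 0.1516 0.1942] yaw -4.81 F [ 1.  -0.2 -1.9] j7 -0.6 grip 0.149 51.2
green [np.float64(13.47), np.float64(1.72)]
orange [np.float64(37.03), np.float64(16.32)]
blue [np.float64(29.74), np.float64(16.89)]
```

View pics/gr2.png

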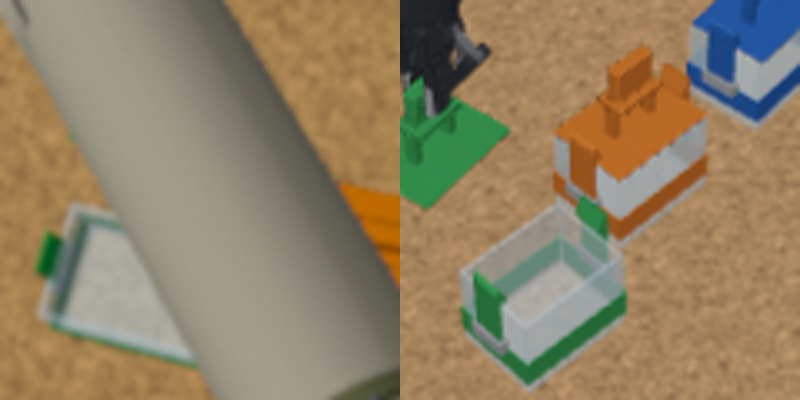

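The green can is unmoved (latch at top (227.5,238)) and the lid is held level. Moving over it.

Call:
{"fn": "jog_arm", "kwargs": {
  "plan": [
    [[0,0,0.03],[0.003,-0.025,-0.011],0.0],
    [[0,0,0.08],[0.006,-0.06,-0.011],0.0],
    [[0,0,0.14],[0.009,-0.09,-0.011],0.0],
    [[0,0,0.2],[0.011,-0.115,-0.011],0.0],
    [[0,0,0.218],[0.011,-0.123,-0.011],0.0],
    [[0,0,0.218],[0.011,-0.123,-0.011],0.0],
    [[0,0,0.218],[0.011,-0.123,-0.011],0.0],
    [[0,0,0.218],[0.011,-0.123,-0.011],0.0]
  ]
}}

```text
clock: 16.57
position: [0.4481, 0.1722, 0.2045]
ee_rot: [0.806, 0.592, 0.001, -0.0]
ft_force: [-0.6, 0.3, -0.8]
grip_width: 0.157
grasp_force: 51.2
```

```bash
python3 g.py .4444 .1730 .176 -17.3
```

```text
turn [0.001, -0.002, -0.002] shift [-0.0004, -0.0038, 0.0285]
t 16.57 pos [0.4481 0.1722 0.2045] yaw -17.42 F [-0.6  0.3 -0.8] j7 -0.81 grip 0.157 51.2
```

Call:
{"fn": "jog_arm", "kwargs": {
  "plan": [
    [[0,0,0],[-0.0004,-0.0035,0.01],0.0],
    [[0,0,0],[-0.0004,-0.0035,0.02],0.0],
    [[0,0,0],[-0.0004,-0.0035,0.028],0.0],
    [[0,0,0],[-0.0004,-0.0035,0.028],0.0],
    [[0,0,0],[-0.0004,-0.0035,0.028],0.0]
  ]
}}

```text
clock: 16.98
position: [0.4429, 0.1731, 0.1755]
ee_rot: [0.806, 0.592, -0.0, -0.0]
ft_force: [-0.0, -0.9, -1.6]
grip_width: 0.154
grasp_force: 51.2
```

```bash
python3 g.py .4444 .1730 .143 -17.3;  python3 - <<'E'
from workcell import *
import cv2, numpy as np
s=camera("side")["img"][:,:,::-1]
cv2.imwrite("pics/gr3.png",cv2.resize(s[250:360,230:340],(500,500),interpolation=cv2.INTER_CUBIC))
E
```

```text
turn [-0.001, -0.0, -0.002] shift [0.0003, 0.0015, 0.0325]
t 16.98 pos [0.4429 0.1731 0.1755] yaw -17.41 F [-0.  -0.9 -1.6] j7 -0.83 grip 0.154 51.2
```

View pics/gr3.png

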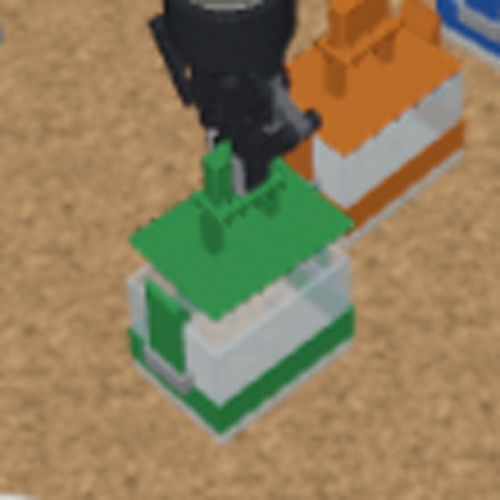

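The green lid is level and centred over its can: lid near corner (217,322), can near corner (222,437) in the crop. Pushing down.

Call:
{"fn": "jog_arm", "kwargs": {
  "plan": [
    [[0,0,0],[0,0.001,0.008],0.0],
    [[0,0,0],[0,0.001,0.014],0.0],
    [[0,0,0],[0,0.001,0.019],0.0],
    [[0,0,0],[0,0.001,0.024],0.0],
    [[0,0,0],[0,0.001,0.029],0.0],
    [[0,0,0],[0,0.001,0.033],0.0],
    [[0,0,0],[0,0.001,0.034],0.0],
    [[0,0,0],[0,0.001,0.034],0.0]
  ]
}}

```text
clock: 17.7
position: [0.445, 0.1729, 0.1434]
ee_rot: [0.806, 0.592, 0.001, 0.001]
ft_force: [-2.9, -3.0, 15.4]
grip_width: 0.154
grasp_force: 53.8
```

Call:
{"fn": "jog_arm", "kwargs": {
  "plan": [
    [[0,0,0],[0,0,0.0015],0.0],
    [[0,0,0],[0,0,0.0015],0.0],
    [[0,0,0],[0,0,0.0015],0.0]
  ]
}}

```text
clock: 17.95
position: [0.4451, 0.173, 0.1433]
ee_rot: [0.806, 0.592, 0.001, 0.001]
ft_force: [-10.3, -5.9, 34.5]
grip_width: 0.151
grasp_force: 56.5
```

Call:
{"fn": "jog_arm", "kwargs": {
  "plan": [
    [[0,0,0],[0,0,-0.002],0.0],
    [[0,0,0],[0,0,-0.002],0.04],
    [[0,0,0],[0,0,-0.002],0.05],
    [[0,0,0],[0,0,-0.002],0.05],
    [[0,0,0],[0,0,-0.03],0.05],
    [[0,0,0],[0,0,-0.06],0.05],
    [[0,0,0],[0,0,-0.1],0.085],
    [[0,0,0],[0,0,-0.1],0.085]
  ]
}}

```text
clock: 18.62
position: [0.4464, 0.1743, 0.2469]
ee_rot: [0.806, 0.592, 0.004, 0.002]
ft_force: [0.8, -0.0, 0.5]
grip_width: 0.846
grasp_force: 0.0
```

```bash
python3 g.py .4195 -.372 .24 45
```

```text
turn [0.01, -0.0, -1.089] shift [-0.5294, 0.1376, 0.0053]
t 18.62 pos [0.4464 0.1743 0.2469] yaw -17.4 F [ 0.8 -0.   0.5] j7 -0.79 grip 0.846 0.0
```

Call:
{"fn": "jog_arm", "kwargs": {
  "plan": [
    [[0,0,-0.12],[-0.04,0.01,-0.01],0.085],
    [[0,0,-0.24],[-0.08,0.02,-0.01],0.085],
    [[0,0,-0.36],[-0.12,0.031,-0.01],0.085],
    [[0,0,-0.48],[-0.16,0.042,-0.01],0.085],
    [[0,0,-0.6],[-0.2,0.052,-0.01],0.085],
    [[0,0,-0.72],[-0.24,0.062,-0.01],0.085],
    [[0,0,-0.84],[-0.28,0.073,-0.01],0.085],
    [[0,0,-0.9],[-0.31,0.08,-0.01],0.085]
  ]
}}

```text
clock: 19.28
position: [0.4303, -0.1031, 0.2503]
ee_rot: [0.5, 0.866, 0.0, 0.0]
ft_force: [1.0, -0.2, -0.0]
grip_width: 0.999
grasp_force: 0.0
```

```bash
python3 g.py .4195 -.372 .21 45
```

```text
turn [0.001, 0.0, -0.262] shift [-0.2276, -0.1437, 0.0402]
t 19.28 pos [ 0.4303 -0.1031  0.2503] yaw 29.97 F [ 1.  -0.2 -0. ] j7 0.69 grip 0.999 0.0
```

Call:
{"fn": "jog_arm", "kwargs": {
  "plan": [
    [[0,0,-0.08],[-0.03,-0.018,0],0.085],
    [[0,0,-0.14],[-0.065,-0.04,0],0.085],
    [[0,0,-0.2],[-0.1,-0.063,0],0.085],
    [[0,0,-0.25],[-0.135,-0.085,0],0.085],
    [[0,0,-0.25],[-0.17,-0.107,0],0.085],
    [[0,0,-0.25],[-0.2,-0.125,0.01],0.085],
    [[0,0,-0.25],[-0.22,-0.138,0.02],0.085],
    [[0,0,-0.25],[-0.22,-0.138,0.02],0.085]
  ]
}}

```text
clock: 19.95
position: [0.4167, -0.3658, 0.2271]
ee_rot: [0.394, 0.919, 0.0, -0.002]
ft_force: [0.0, -0.4, -1.0]
grip_width: 0.991
grasp_force: 0.0
```

```bash
python3 g.py .4195 -.372 .21 45
python3 - <<'E'
from workcell import *
import cv2, numpy as np
t=camera("top")["img"][:,:,::-1];s=camera("side")["img"][:,:,::-1]
b=cv2.resize(s[150:350,240:420],(540,600),interpolation=cv2.INTER_CUBIC)
a=cv2.resize(t[200:290,345:465],(260,195)); a2=cv2.resize(t[215:290,220:350],(260,150),interpolation=cv2.INTER_CUBIC)
o=np.zeros((600,800,3),np.uint8); o[:,:540]=b; o[:195,540:]=a; o[200:350,540:]=a2
cv2.imwrite("pics/cap1.png",o)
E
```

```text
turn [-0.001, -0.003, -0.025] shift [-0.0064, -0.0022, 0.0171]
t 19.95 pos [ 0.4167 -0.3658  0.2271] yaw 43.59 F [ 0.  -0.4 -1. ] j7 1.37 grip 0.991 0.0
```

View pics/cap1.png

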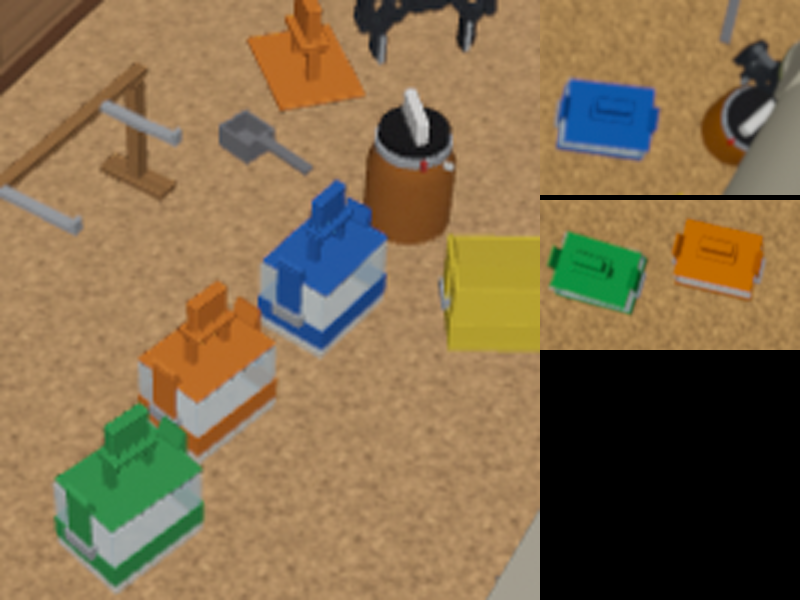

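All three lids sit flush and latched. The gripper is above the jar, and the bar at crop (416,115) lies midway between the fingers. Descending onto the bar.

Call:
{"fn": "jog_arm", "kwargs": {
  "plan": [
    [[0,0,-0.025],[-0.006,-0.002,0],0.085],
    [[0,0,-0.025],[-0.006,-0.002,0.03],0.085],
    [[0,0,-0.025],[-0.006,-0.002,0.06],0.085],
    [[0,0,-0.025],[-0.006,-0.002,0.085],0.085],
    [[0,0,-0.025],[-0.006,-0.002,0.09],0.085],
    [[0,0,-0.025],[-0.006,-0.002,0.09],0.085],
    [[0,0,-0.025],[-0.006,-0.002,0.09],0.085]
  ]
}}

```text
clock: 20.63
position: [0.4234, -0.3663, 0.142]
ee_rot: [0.379, 0.925, 0.0, 0.001]
ft_force: [-0.2, 0.1, 0.7]
grip_width: 0.995
grasp_force: 0.0
```

```bash
python3 g.py .4195 -.372 .136 45
```

```text
turn [0.002, 0.002, 0.008] shift [-0.0012, -0.0069, 0.006]
t 20.63 pos [ 0.4234 -0.3663  0.142 ] yaw 45.47 F [-0.2  0.1  0.7] j7 1.38 grip 0.995 0.0
```

Call:
{"fn": "jog_arm", "kwargs": {
  "plan": [
    [[0,0,0.008],[-0.001,-0.006,0.004],0.085],
    [[0,0,0.008],[-0.001,-0.006,0.004],0.085],
    [[0,0,0.008],[-0.001,-0.006,0.004],0.085],
    [[0,0,0.008],[-0.001,-0.006,0.004],0.085]
  ]
}}

```text
clock: 20.97
position: [0.4193, -0.3718, 0.1373]
ee_rot: [0.383, 0.924, 0.0, 0.001]
ft_force: [0.7, -0.2, -0.2]
grip_width: 0.999
grasp_force: 0.0
```

```bash
python3 g.py .4195 -.372 .136 45
```

```text
turn [0.001, 0.002, -0.001] shift [-0.0003, 0.0, 0.0013]
t 20.97 pos [ 0.4193 -0.3718  0.1373] yaw 44.94 F [ 0.7 -0.2 -0.2] j7 1.39 grip 0.999 0.0
```

Call:
{"fn": "jog_arm", "kwargs": {
  "plan": [
    [[0,0,0],[0,0,0],0.0],
    [[0,0,0],[0,0,0],0.0],
    [[0,0,0],[0,0,0],0.0],
    [[0,0,0],[0,0,0],0.0],
    [[0,0,0],[0,0,0],0.0],
    [[0,0,0],[0,0,0],0.0],
    [[0,0,0],[0,0,0],0.0],
    [[0,0,0],[0,0,0],0.0]
  ],
  "force": 40
}}

```text
clock: 21.63
position: [0.419, -0.3719, 0.1367]
ee_rot: [0.383, 0.924, 0.0, 0.001]
ft_force: [-1.2, -1.8, 1.2]
grip_width: 0.156
grasp_force: 41.9
```

```bash
python3 g.py .4195 -.372 .137 -12
```

```text
turn [0.001, 0.0, 0.994] shift [-0.0005, 0.0003, -0.0003]
t 21.63 pos [ 0.419  -0.3719  0.1367] yaw 44.94 F [-1.2 -1.8  1.2] j7 1.39 grip 0.156 41.9
```

Gripped with almost no side force. Now turning clockwise (positive tool z), 0.96 rad per call.

Call:
{"fn": "jog_arm", "kwargs": {
  "plan": [
    [[0,0,0.12],[0,0,0],0.0],
    [[0,0,0.24],[0,0,0],0.0],
    [[0,0,0.36],[0,0,0],0.0],
    [[0,0,0.48],[0,0,0],0.0],
    [[0,0,0.6],[0,0,0],0.0],
    [[0,0,0.72],[0,0,0],0.0],
    [[0,0,0.84],[0,0,0],0.0],
    [[0,0,0.96],[0,0,0],0.0]
  ]
}}

```text
clock: 22.3
position: [0.4215, -0.371, 0.1368]
ee_rot: [0.768, 0.641, 0.002, 0.002]
ft_force: [10.0, -2.5, -5.0]
grip_width: 0.155
grasp_force: 41.0
```

Call:
{"fn": "jog_arm", "kwargs": {
  "plan": [
    [[0,0,0.12],[0,0,0],0.0],
    [[0,0,0.24],[0,0,0],0.0],
    [[0,0,0.36],[0,0,0],0.0],
    [[0,0,0.48],[0,0,0],0.0],
    [[0,0,0.6],[0,0,0],0.0],
    [[0,0,0.72],[0,0,0],0.0],
    [[0,0,0.84],[0,0,0],0.0],
    [[0,0,0.96],[0,0,0],0.0]
  ]
}}

```text
clock: 22.97
position: [0.4235, -0.3726, 0.137]
ee_rot: [0.977, 0.214, 0.004, 0.003]
ft_force: [19.8, -11.8, -17.0]
grip_width: 0.154
grasp_force: 39.9
```

```bash
python3 g.py .4195 -.372 .137 -65; python3 -c "
from workcell import *
print(get_obs()['torque'])"
```

```text
turn [0.007, -0.007, -0.005] shift [-0.0034, -0.0022, -0.0]
t 22.97 pos [ 0.4235 -0.3726  0.137 ] yaw -65.27 F [ 19.8 -11.8 -17. ] j7 -0.49 grip 0.154 39.9
[-2.71113337 -4.54504797  0.04976985]
```

Call:
{"fn": "jog_arm", "kwargs": {
  "plan": [
    [[0,0,0.0],[0.002,0.002,0],0.0],
    [[0,0,0.1],[0.003,0.0035,0],0.0],
    [[0,0,0.2],[0.003,0.0035,0],0.0],
    [[0,0,0.3],[0.003,0.0035,0],0.0],
    [[0,0,0.4],[0.003,0.0035,0],0.0],
    [[0,0,0.5],[0.003,0.0035,0],0.0],
    [[0,0,0.6],[0.003,0.0035,0],0.0],
    [[0,0,0.6],[0.003,0.0035,0],0.0]
  ]
}}

```text
clock: 23.63
position: [0.4242, -0.3747, 0.1368]
ee_rot: [0.996, -0.085, 0.002, 0.001]
ft_force: [4.1, -6.9, -4.3]
grip_width: 0.159
grasp_force: 41.6
```

```bash
python3 g.py .4195 -.372 .137 -150; python3 -c "
from workcell import *
o=get_obs();print(o['torque'],o['joint_pos'])"
```

```text
turn [-0.0, -0.004, 0.876] shift [-0.0051, -0.0018, -0.0002]
t 23.63 pos [ 0.4242 -0.3747  0.1368] yaw -99.8 F [ 4.1 -6.9 -4.3] j7 -1.07 grip 0.159 41.6
[-1.57198866 -1.0686692  -0.04439807] [ 0.53793933  0.26973092  0.12241082  1.74926118 -0.03658211  1.12072168
 -1.0700998 ]
```

Call:
{"fn": "jog_arm", "kwargs": {
  "plan": [
    [[0,0,0.08],[0,0.001,0],0.0],
    [[0,0,0.16],[0,0.001,0],0.0],
    [[0,0,0.24],[0,0.001,0],0.0],
    [[0,0,0.32],[0,0.001,0],0.0],
    [[0,0,0.4],[0,0.001,0],0.0],
    [[0,0,0.4],[0,0.001,0],0.0]
  ]
}}

```text
clock: 24.13
position: [0.4238, -0.3758, 0.1369]
ee_rot: [0.96, -0.281, 0.002, 0.001]
ft_force: [4.2, -8.0, -3.2]
grip_width: 0.153
grasp_force: 41.6
```

```bash
python3 g.py .4195 -.372 .137 -150; python3 -c "
from workcell import *
o=get_obs();print(o['torque'])"
```

```text
turn [-0.001, -0.004, 0.477] shift [-0.0057, -0.0009, -0.0002]
t 24.13 pos [ 0.4238 -0.3758  0.1369] yaw -122.66 F [ 4.2 -8.  -3.2] j7 -1.46 grip 0.153 41.6
[-1.64809253 -0.79670361 -0.07790389]
```

Call:
{"fn": "jog_arm", "kwargs": {
  "plan": [
    [[0,0,0.08],[0,0.001,0],0.0],
    [[0,0,0.16],[0,0.001,0],0.0],
    [[0,0,0.24],[0,0.001,0],0.0],
    [[0,0,0.32],[0,0.001,0],0.0],
    [[0,0,0.4],[0,0.001,0],0.0],
    [[0,0,0.5],[0,0.001,0],0.0],
    [[0,0,0.5],[0,0.001,0],0.0]
  ]
}}

```text
clock: 24.72
position: [0.4226, -0.3769, 0.1368]
ee_rot: [0.86, -0.511, 0.002, 0.0]
ft_force: [2.1, -7.9, -2.6]
grip_width: 0.154
grasp_force: 41.8
```

```bash
python3 g.py .4195 -.372 .137 -170; python3 -c "
from workcell import *
o=get_obs();print(o['torque'])
import cv2,numpy as np
t=camera('side')['img'][:,:,::-1]
hsv=cv2.cvtColor(t[175:235,350:400],cv2.COLOR_BGR2HSV)
s0=cv2.cvtColor(cv2.imread('pics/side0.png')[175:235,350:400],cv2.COLOR_BGR2HSV)
for h in(s0,hsv):
  m=((h[...,0]<5)|(h[...,0]>172))&(h[...,1]>150)&(h[...,2]>90); i=np.argwhere(m); print(len(i), i.mean(0)+[175,350] if len(i) else None)
"
```

```text
turn [-0.001, -0.003, 0.325] shift [-0.0058, 0.0004, -0.0002]
t 24.72 pos [ 0.4226 -0.3769  0.1368] yaw -151.4 F [ 2.1 -7.9 -2.6] j7 -1.94 grip 0.154 41.8
[-1.69680151 -0.29224915 -0.06323224]
5 [205.  380.6]
2 [191.5 364.5]
```

Call:
{"fn": "jog_arm", "kwargs": {
  "plan": [
    [[0,0,0.08],[0,0,0],0.0],
    [[0,0,0.16],[0,0,0],0.0],
    [[0,0,0.24],[0,0,0],0.0],
    [[0,0,0.3],[0,0,0],0.0],
    [[0,0,0.3],[0,0,0],0.0],
    [[0,0,0.3],[0,0,0],0.0]
  ]
}}

```text
clock: 25.27
position: [0.4219, -0.3772, 0.1368]
ee_rot: [0.776, -0.631, 0.001, 0.001]
ft_force: [-1.0, -7.4, -0.4]
grip_width: 0.156
grasp_force: 42.0
```

Call:
{"fn": "jog_arm", "kwargs": {
  "plan": [
    [[0,0,0],[0,0,0],0.03],
    [[0,0,0],[0,0,0],0.06],
    [[0,0,0],[0,0,0],0.06],
    [[0,0,0],[0,0,0],0.06],
    [[0,0,0],[0,0,-0.03],0.06],
    [[0,0,0],[0,0,-0.07],0.06],
    [[0,0,0],[0,0,-0.11],0.06],
    [[0,0,0],[0,0,-0.15],0.06]
  ]
}}

```text
clock: 25.93
position: [0.4221, -0.3748, 0.2883]
ee_rot: [0.776, -0.63, 0.0, -0.001]
ft_force: [1.7, 0.5, -0.1]
grip_width: 0.702
grasp_force: 0.0
```

```bash
python3 g.py .25 -.5 .3 -120
```

```text
turn [-0.001, 0.0, -0.841] shift [0.0872, 0.1941, -0.0119]
t 25.93 pos [ 0.4221 -0.3748  0.2883] yaw -168.17 F [ 1.7  0.5 -0.1] j7 -2.25 grip 0.702 0.0
```

Call:
{"fn": "jog_arm", "kwargs": {
  "plan": [
    [[0,0,-0.1],[0.02,0.035,-0.01],0.06],
    [[0,0,-0.2],[0.035,0.07,-0.01],0.06],
    [[0,0,-0.3],[0.05,0.105,-0.01],0.06],
    [[0,0,-0.4],[0.065,0.14,-0.01],0.06],
    [[0,0,-0.5],[0.08,0.17,-0.01],0.06],
    [[0,0,-0.6],[0.087,0.19,-0.01],0.06],
    [[0,0,-0.6],[0.087,0.19,-0.01],0.06],
    [[0,0,-0.6],[0.087,0.19,-0.01],0.06]
  ]
}}

```text
clock: 26.6
position: [0.2532, -0.4998, 0.2964]
ee_rot: [0.927, -0.374, 0.001, -0.001]
ft_force: [0.1, 0.0, -0.0]
grip_width: 0.702
grasp_force: 0.0
```

```bash
python3 - <<'E'
from workcell import *
from h import *
t=camera("top")["img"][:,:,::-1].copy()
cen=np.array([.4215,-.374])
for nm,im in(("0",cv2.imread("pics/top0.png")),("now",t)):
    g=im[225:285,410:475].astype(int); h=cv2.cvtColor(im[225:285,410:475],cv2.COLOR_BGR2HSV)
    m=(h[...,1]<60)&(h[...,2]>170); n,l,s,c=cv2.connectedComponentsWithStats(m.astype(np.uint8))
    for k in range(1,n):
        if s[k,4]>15:
            ij=np.argwhere(l==k); d=cv2.fitLine(ij[:,::-1].astype(np.float32),cv2.DIST_L2,0,.01,.01).ravel()
            a=top.atz((410+d[2]-6*d[0],225+d[3]-6*d[1]),.161);b=top.atz((410+d[2]+6*d[0],225+d[3]+6*d[1]),.161)
            print(nm,'white',s[k,4],((a+b)/2).round(4),np.degrees(np.arctan2(*(b-a)[1::-1])).round(1))
    r=((h[...,0]<4)|(h[...,0]>174))&(h[...,1]>150); ij=np.argwhere(r)
    if len(ij):
        q=ij.mean(0); w=top.atz((410+q[1],225+q[0]),.125)[:2]; print(nm,'red',len(ij),q+[225,410],w.round(4),'az',np.degrees(np.arctan2(w[1]-cen[1],w[0]-cen[0])).round(0),'r',np.linalg.norm(w-cen).round(4))
E
python3 chk.py
```

```text
0 white 97 [ 0.4197 -0.3723  0.161 ] -49.9
0 red 1 [265. 433.] [ 0.3899 -0.3384] az 132.0 r 0.0476
now white 102 [ 0.4195 -0.3726  0.161 ] -78.2
now red 3 [239.33333333 442.66666667] [ 0.4607 -0.3685] az 8.0 r 0.0395
green [np.float64(32.83), np.float64(20.58)]
orange [np.float64(29.73), np.float64(19.15)]
blue [np.float64(29.81), np.float64(16.16)]
```

The bar turned about 213° in all. The red collar mark stopped at 124°, so the cap slipped well past 20°. The lids were confirmed seated and the arm is clear, so I'm handing in.

```bash
python3 -c "
from workcell import *
print(hand_in())"
```

```text
the job is handed in; nothing more can be done
None
```

I handed the job in with all three lids pushed fully home on their matching canisters, and the bean jar's cap turned tight and slipped well past 20° by my measurements; the judge gave no verdict back.

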